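Snug the lock ring on an irrigation controller and switch it on

TASK

Lock the watering setting on the irrigation controller: turn only the big outer ring of the nested control clockwise until it comes up snug and stays snug, without forcing it, and leave the small dial in its centre as it is set. Then switch the controller on by pushing its toggle lever all the way over, and let go, leaving everything else on the bench where it stands.

Things in the scene. Friction and masses are not known exactly. Their poses are not given: they have to be found in the camera images.
- console: Irrigation controller: flat grey box fixed to the bench, 170 (x) x 290 (y) x 60 mm high, aluminium top plate. Origin at the centre of its underside; z up, y along its length, x across, pointing away from the edge with the printed marks. The nested control stands on the top plate at x 0, y -60 mm; the toggle lever's block at x 0, y +85 mm.
- ring_grip (a point): Point on the upright axis of the nested control, 24 mm above the console's top, a good height to grip the outer ring: a black ribbed round knob, 60 mm in diameter, its side running from 4 to 34 mm above the top, over 25 mm free all round. It turns clockwise seen from above for 25 to 80 degrees, then meets a springy seal hidden inside, at a place that differs each time and cannot be seen.
- ring: The outer ring; origin on its axis, level with the console's top, z up. It rubs with a steady 0.18 N m; from the seal on, the torque climbs by 2.5 N m per rad. Snug: 5 to 20 N on the seal, whose lug is 25 mm off the axis, so 0.13 to 0.5 N m above the rubbing torque; aim for 0.25. Over 20 N damages the seal. Let go, its rubbing holds it snug (easing back to about 7 N).
- dial_tip (a point): Pointer end of the small inner dial, at the rim of its top face, 17 mm off the axis. The dial is a smooth aluminium disc with a dark pointer bar, 34 mm in diameter, concentric with the ring and standing above it, 34 to 49 mm above the console's top. It turns at a touch (0.01 N m), so fingers must straddle it without brushing it.
- toggle_tip (a point): Centre of the 26 mm black ball of the toggle lever, 55 mm from the lever's pivot, which is 22 mm above the console's top in a black block 70 (x) x 50 (y) x 25 mm high; it swings about the console's y. At the start it leans to the console's -x (ball 26 mm to -x of the pivot, 70 mm above the top); pushed over to +x it stays.
- toggle (a joint): Angle of the toggle lever: 0 leaning to the console's -x, 1.0 rad fully over to +x against its end stop; needs about 1 to 2 N at the ball.
- bottle_mid (a point): Bystander: glass spray bottle with white spray head, 72 mm in diameter, 207 mm tall, standing; the point is on its axis, 85 mm above its foot.
- jug_mid (a point): Bystander: empty green plastic watering jug, 112 mm in diameter, 170 mm tall, spout and handle on opposite sides reaching 123 mm and 97 mm from the axis; the point is on its axis, 80 mm above its foot.
- brush_mid (a point): Bystander: small bamboo nail brush lying bristles down, 95 x 38 x 30 mm; the point is at its centre, 15 mm up.

How it is judged (in metres and radians):
On the way, in this order (a step that is already met when the one before it is completed fails the run):
1. the outer ring is turned up snug on its seal (over 5 N there) (contact force between ring and console above 5 N), for 0.3 s.
2. the toggle lever is pushed fully over (value of joint toggle above 0.9 rad), for 0.2 s.
At the end, for the whole second after the job is handed in: The outer ring is still snug on its seal (over 3 N between ring and console), the inner dial's pointer is within 2.5 mm of where it was (about 8 degrees), the toggle lever is over by more than 0.9 rad and at rest (contact force between ring and console above 3 N and distance of dial_tip from where it was at the start of the episode below 0.0025 m and value of joint toggle above 0.9 rad and velocity of joint toggle below 0.05 rad/s); the robot touches nothing.
It fails at once if the seal is overloaded: more than 20 N between ring and console (contact force between ring and console above 20 N).
It fails at once if the inner dial is turned: its pointer moves more than 2.5 mm (distance of dial_tip from where it was at the start of the episode above 0.0025 m).
It fails at once if the spray bottle, jug or nail brush is moved by more than 15 mm (distance of any of bottle_mid, jug_mid, brush_mid from where it was at the start of the episode above 0.015 m).
It also fails if it takes over 70 s, if anything falls off the work surface, if the arm or the gripper's body presses on something with over 40 N, if the wrist force passes 120 N, or if a joint passes its speed limit or range.

ROBOT

A 6-joint arm with a two-finger parallel gripper is mounted at the origin on the work surface. World frame = base frame: x ahead of the robot, y to its left, z up, the work surface at z = 0. Lengths are in mm, angles in rad, forces in N, time in s.
With the tool pointing down it reaches from about 400 to 925 mm from the base axis. Payload 12.5 kg.
Tool frame: the origin (TCP) lies at the very end of the fingers, on their centre line; the grasp point (between the pads) lies 19 mm behind it; z points along the fingers, y is the direction in which the jaws open and shut (so a half turn about z gives the same grasp; the last joint's range is limited). The gripper opens to 95 mm and grips with 3 to 60 N. Pads are 20 mm wide; open, the fingers measure 119 mm over their backs; the gripper's body (75 mm by 180 mm) begins 59 mm behind the grasp point.
Start: joints at [1.012, 0.491, 1.559, -0, 1.092, -0.106], TCP at [273.415, 562.042, 214.661] pointing down, gripper open.
Joint ranges: [-3.1, 3.1], [-0.84, 2.19], [0.05, 2.79], [-1.13, 4.28], [0.06, 2.93], [-2.69, 2.69]. Speed limits (rad/s): [2.22, 2.22, 2.79, 3.14, 3.14, 3.14].

INTERFACE

Orientations are given as [roll, pitch, yaw] about the fixed x, y, z axes, in that order (R = Rz(yaw) Ry(pitch) Rx(roll)).
In Python, from cell import env gives the robot as it stands.
- The arm moves only by the shell command python3 -m pendant 'ROWS'. ROWS is JSON, a list that holds one entry, the list of rows, each a list of 5 numbers: the opening, from 0 (shut) to 1 (fully open), then the shift along the tool's x, y, z in m, then the turn about the tool's z in rad. A call has exactly 8 rows; each row is the pose to reach, as a shift and turn from the pose commanded when the call began, along the tool's axes at that moment; what a row does not reach only later rows make up. A row lasts 1/10 s, in which the tool goes at most 50 mm and 8.59 degrees, less where a joint would pass 70% of its speed; a pose out of reach is approached as far as the arm can. A call with a gripper value outside its range is refused whole. The fingers move at their own pace and stop on an object; the grip force is fixed at half the most. Time passes only in rows, so rows that repeat a pose let the fingers close, or fill a call up. It gives the time, the measured TCP pose, the force and the opening at its end, in the units of the state.
- env.state(): the state, without advancing time (a new reading comes with each control period).
- env.read_camera(name): name is "scene" or "top" or "wrist"; returns a dict with "image" (420x560x3 uint8, blue, green, red), "range_z" (420x560 float32, mm along the optical axis (not along the pixel's ray), 0 where there is no reading), "fx", "fy", "cx", "cy" (pixels), "rvec" (rotation vector, rad) and "tvec" (3), from world to camera coordinates, as OpenCV has them; the wrist camera has in their place "tool_from_camera" (4x4, takes a point from camera to tool coordinates, whose origin is the TCP and whose axes are the flange's). Camera axes: x right, y down, z forward; pixel columns grow to the right and rows downward; lengths in mm; the calibration is good to about 2 mm. A picture is of the moment at which its call begins: read the wrist's pose just before it.
- env.job_done(): hands the job in, once; it reports no verdict.
The state is a dict: "t": time; "joints": joint angles; "qvel": joint speeds; "tau": joint torques, N m; "eef_pos": TCP position; "tcp_rot": TCP orientation; "ft_force": force on the tool from outside, world axes, zero at the start; "moment": the same for the moment, N m; "opening": opening from 0.0 (shut) to 1.0 (fully open).
Only numpy, scipy, OpenCV 4.12 (cv2) and the standard library are available. Lean on these libraries where they do the work, as an engineer would, in place of code of your own. Each camera call takes 0.05 s, during which the arm holds its last target. There are 200 camera calls.

## Working session

There is one attempt and no reset: what is moved stays moved. The work goes in short steps, Python scripts to look and compute and a shell command to move; the robot and the scene stay as the last step left them, time stands still between calls to the robot, and variables do not carry over. Pictures are saved under pics/ and viewed, about 8 in all and at most 12, crops included, and the job is handed in when it is done.

```bash
mkdir -p pics; ls
cat > h.py <<'E'
import numpy as np, cv2, pickle
from cell import env
def shot(n,f):
    s=env.state(); c=env.read_camera(n); cv2.imwrite(f'pics/{f}.png',c['image']); pickle.dump((s,c),open(f'pics/{f}.pkl','wb')); return s,c
def world(f,pts):
    s,c=pickle.load(open(f'pics/{f}.pkl','rb')); out=[]
    for u,v in pts:
        p=c['range_z'][v-1:v+2,u-1:u+2]; p=p[p>0]; z=np.median(p) if len(p) else np.nan
        q=np.array([(u-c['cx'])/c['fx']*z,(v-c['cy'])/c['fy']*z,z])
        R=cv2.Rodrigues(np.array(c['rvec'],float))[0]; out.append(R.T@(q-np.array(c['tvec']).ravel()))
    return np.array(out)
def pix(f,P):
    s,c=pickle.load(open(f'pics/{f}.pkl','rb'));K=np.array([[c['fx'],0,c['cx']],[0,c['fy'],c['cy']],[0,0,1.]])
    return cv2.projectPoints(np.array(P,float),np.array(c['rvec'],float),np.array(c['tvec'],float),K,None)[0][:,0]
E
python3 - <<'E'
from h import *
a=shot('top','top0')[1]; b=shot('scene','sc0')[1]
s=env.state(); print({k:np.round(v,3) for k,v in s.items()})
for c in(a,b):print(c['rvec'],c['tvec'],c['fx'])
E
```

```text
pics
{'t': np.float64(0.1), 'joints': array([ 1.012,  0.491,  1.559, -0.   ,  1.092, -0.106]), 'qvel': array([ 0.001, -0.003, -0.001,  0.   , -0.001,  0.   ]), 'tau': array([ 3.0000e-03, -6.1362e+01, -2.5860e+01,  6.9000e-02,  4.7000e-02,
       -0.0000e+00]), 'eef_pos': array([273.291, 561.842, 214.14 ]), 'tcp_rot': array([-3.141, -0.   ,  2.689]), 'ft_force': array([ 0.823, -0.311, -0.253]), 'moment': array([ 0.008, -0.006, -0.072]), 'opening': np.float64(1.004)}
[ 2.15205774 -2.09832226  0.1898396 ] [ -46.61136958  512.17247797 1304.52067354] 497.78955930704774
[ 1.80948464  2.04621487 -0.56021202] [ 116.08215441 -393.32523142 1602.57537823] 423.7634561476924
```

View pics/top0.png

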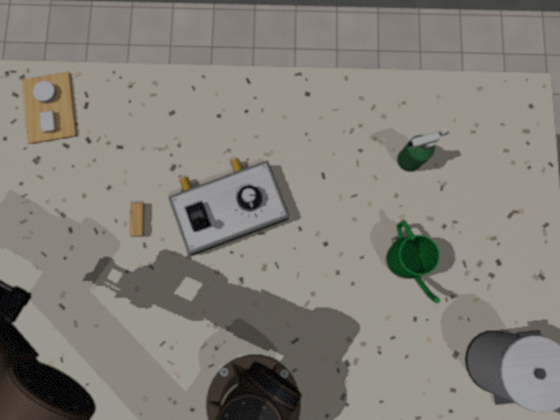

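View pics/sc0.png

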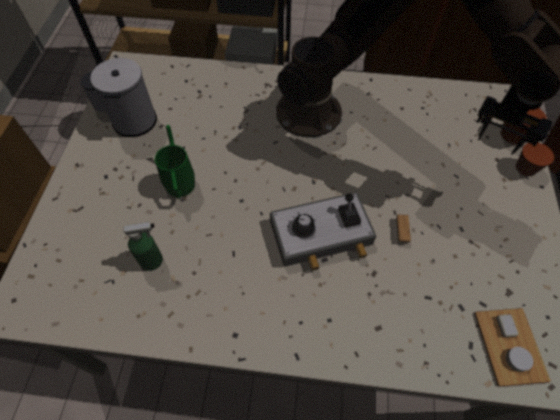

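Top view: console at about (229,207), nested control at (249,197), toggle block at (198,216), brush at (137,219). Next is an enlarged crop with 3D fits.

Run:
```python
from h import *
s,c=pickle.load(open('pics/top0.pkl','rb'))
cv2.imwrite('pics/crop1.png',cv2.resize(c['image'][150:260,120:300],None,fx=4.4,fy=4.4,interpolation=cv2.INTER_CUBIC))
v,u=np.mgrid[140:270,120:310]; z=c['range_z'][140:270,120:310]
R=cv2.Rodrigues(np.array(c['rvec'],float))[0]
q=np.stack([(u-c['cx'])/c['fx']*z,(v-c['cy'])/c['fy']*z,z],-1).reshape(-1,3)
W=(q-np.array(c['tvec']).ravel())@R
np.save('pics/W.npy',W)
for lo,hi in((-10,15),(15,45),(52,68),(70,84),(85,92),(88,100),(100,115),(115,150)):
    m=(W[:,2]>lo)&(W[:,2]<hi)&(q[:,2]>0); print(lo,hi,m.sum(),W[m].mean(0).round(1), np.median(W[m,2]).round(1))
m=(W[:,2]>52)&(W[:,2]<150)
print(cv2.minAreaRect(W[m,:2].astype(np.float32)))
print(world('top0',[(249,197),(198,216),(229,190),(137,219)]).round(1))
```

```text
-10 15 17043 [5.319e+02 1.341e+02 4.000e-01] 0.4
15 45 852 [497.9 234.1  32.1] 31.1
52 68 5607 [510.6  78.7  60.8] 60.8
70 84 164 [486.8 133.7  80. ] 81.5
85 92 249 [494.5 126.8  88.3] 87.8
88 100 398 [517.2  68.8  93.4] 93.7
100 115 142 [532.8  29.3 108.6] 109.3
115 150 82 [456.1 147.6 138.9] 139.4
((512.7271118164062, 81.88276672363281), (171.0887451171875, 289.8586120605469), 22.351186752319336)
[[528.3  23.2 109.8]
 [477.1 155.   96.8]
 [555.7  80.2  62.9]
 [475.5 331.8  29.3]]
```

View pics/crop1.png

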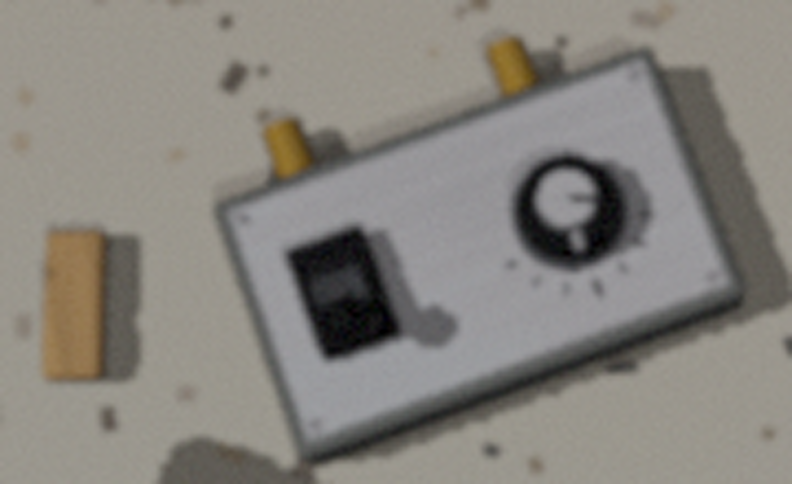

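The box fit gives console yaw ≈22.35° and the ring axis ≈(535,26). The tool will move above the ring at its present yaw, which leaves joint 6 plenty of room to turn clockwise.

```bash
python3 -m pendant '[[[1,-0.03,-0.025,0,0],[1,-0.07,-0.055,0,0],[1,-0.11,-0.085,0,0],[1,-0.15,-0.115,0,0],[1,-0.185,-0.145,0,0],[1,-0.215,-0.17,0,0],[1,-0.235,-0.184,0,0],[1,-0.235,-0.184,0,0]]]'
python3 -m pendant '[[[1,-0.03,-0.025,0,0],[1,-0.07,-0.055,0,0],[1,-0.11,-0.085,0,0],[1,-0.15,-0.115,0,0],[1,-0.185,-0.145,0,0],[1,-0.215,-0.17,0,0],[1,-0.235,-0.184,0,0],[1,-0.235,-0.184,0,0]]]'
python3 - <<'E'
from h import *
s,c=shot('wrist','w1')
print(s['joints'].round(3),s['eef_pos'].round(1),s['tcp_rot'].round(4),s['moment'].round(3)); print(np.round(c['tool_from_camera'],3),c['fx'])
E
```

```text
t: 0.9
eef_pos: [405.3, 291.6, 214.6]
tcp_rot: [-3.141, 0.0, 2.686]
ft_force: [0.3, -0.1, 0.7]
opening: 1.0
t: 1.7
eef_pos: [536.2, 23.9, 214.2]
tcp_rot: [-3.142, 0.0, 2.686]
ft_force: [-1.0, 1.1, 1.0]
opening: 0.998
[-0.078  0.366  1.776 -0.     1.    -1.194] [536.2  23.9 214.2] [-3.1415  0.      2.6863] [-0.002 -0.005 -0.023]
[[-1.00000e-03 -9.58000e-01 -2.88000e-01  8.20850e+01]
 [ 1.00000e+00 -1.00000e-03  1.00000e-03  2.36000e-01]
 [-1.00000e-03 -2.88000e-01  9.58000e-01 -1.70374e+02]
 [ 0.00000e+00  0.00000e+00  0.00000e+00  1.00000e+00]] 372.4007323340852
```

View pics/w1.png

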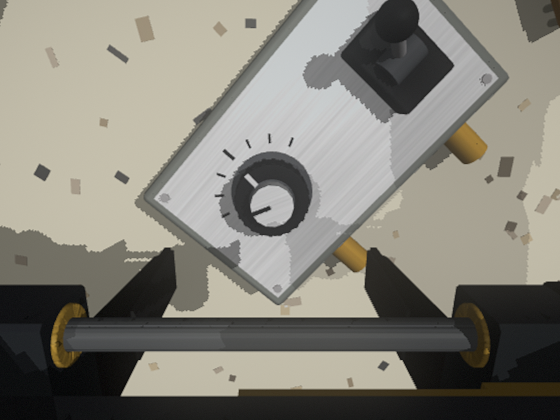

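The wrist view shows the dial face at about (271,206), the ring rim around it, the toggle ball at (398,18) and its block at (398,65). Now locating them in 3D.

Run:
```python
from h import *
from scipy.spatial.transform import Rotation as Ro
s,c=pickle.load(open('pics/w1.pkl','rb'))
T=np.array(c['tool_from_camera']); z=c['range_z']; v,u=np.mgrid[:420,:560]
q=np.stack([(u-c['cx'])/c['fx']*z,(v-c['cy'])/c['fy']*z,z],-1)
t=q@T[:3,:3].T+T[:3,3]; R=Ro.from_euler('xyz',s['tcp_rot']).as_matrix()
W=t@R.T+s['eef_pos']
def box(u0,u1,v0,v1,lo,hi):
    P=W[v0:v1,u0:u1].reshape(-1,3); P=P[(P[:,2]>lo)&(P[:,2]<hi)]
    (x,y),r=cv2.minEnclosingCircle(P[:,:2].astype(np.float32)); print(len(P),P.mean(0).round(1),'circ',round(x,1),round(y,1),round(r,1)); return P
box(220,330,140,245,105,113)
box(220,330,140,245,90,98)
box(340,440,0,60,128,150)
P=box(340,460,20,120,80,90); print(cv2.minAreaRect(P[:,:2].astype(np.float32)))
P=W[:,:][(v<310)&(z>0)]; P=P[(P[:,2]>55)&(P[:,2]<66)]; print(np.median(P[:,2]),cv2.minAreaRect(P[:,:2].astype(np.float32)))
```

```text
1455 [533.1  27.  109.3] circ 533.7 26.7 16.9
2713 [530.7  28.1  94.3] circ 534.0 26.6 31.1
1533 [455.3 147.9 139.2] circ 454.7 150.5 12.9
4103 [485.  157.3  85.2] circ 479.1 160.4 41.3
((479.1451110839844, 161.03457641601562), (70.16695404052734, 50.86376953125), 21.977367401123047)
61.0360546394959 ((511.06976318359375, 82.12336730957031), (169.39736938476562, 287.53765869140625), 22.18071937561035)
```

```bash
python3 -m pendant '[[[1,0.003,0.001,0.005,0],[1,0.0035,0.0015,0.03,0],[1,0.0035,0.0015,0.06,0],[1,0.0035,0.0015,0.09,0],[1,0.0035,0.0015,0.12,0],[1,0.0035,0.0015,0.14,0],[1,0.0035,0.0015,0.148,0],[1,0.0035,0.0015,0.148,0]]]'
python3 -m pendant '[[[1,0,0,0,0],[0.9,0,0,0,0],[0.8,0,0,0,0],[0.75,0,0,0,0],[0.7,0,0,0,0],[0.6,0,0,0,0],[0.4,0,0,0,0],[0.2,0,0,0,0]]]'
python3 - <<'E'
from h import *
s=shot('wrist','w2')[0]
print(s['t'],s['eef_pos'].round(1),s['tcp_rot'].round(4),s['ft_force'].round(2),s['moment'].round(3),s['opening'])
E
```

```text
t: 2.55
eef_pos: [531.8, 29.5, 66.0]
tcp_rot: [-3.141, -0.002, 2.69]
ft_force: [-0.5, -0.2, -0.2]
opening: 0.999
t: 3.35
eef_pos: [532.1, 27.5, 66.8]
tcp_rot: [-3.14, -0.0, 2.689]
ft_force: [-3.8, -9.4, 5.6]
opening: 0.629
3.35 [532.1  27.5  66.8] [-3.1402e+00 -4.0000e-04  2.6893e+00] [-3.77 -9.38  5.6 ] [-1.571  0.587  0.113] 0.6291814766406318
```

View pics/w2.png

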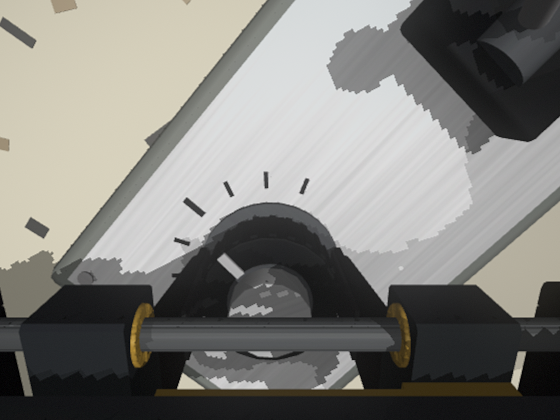

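The grip closed at 59.8 mm, which is the ring's diameter, and the dial and its pointer are between the fingers. The side force of about 10 N means the tool is about 1.7 mm off along tool y, so I'll recentre it, then turn 20°, which is still short of any seal.

```bash
cat > st.py <<'E'
from h import *
s=env.state(); R=cv2.Rodrigues(np.zeros(3))[0]
from scipy.spatial.transform import Rotation as Ro
R=Ro.from_euler('xyz',s['tcp_rot']).as_matrix()
print('t',round(s['t'],2),'yaw deg',np.degrees(s['tcp_rot'][2]).round(2),'pos',s['eef_pos'].round(1),'Ftool',(R.T@s['ft_force']).round(1),'Mtool',(R.T@s['moment']).round(3),'op',round(s['opening'],3))
E
python3 -m pendant '[[[0.2,0,-0.0005,0,0],[0.2,0,-0.001,0,0],[0.2,0,-0.0015,0,0],[0.2,0,-0.0018,0,0],[0.2,0,-0.0018,0,0],[0.2,0,-0.0018,0,0],[0.2,0,-0.0018,0,0],[0.2,0,-0.0018,0,0]]]' >/dev/null; python3 st.py
python3 -m pendant '[[[0.2,0,0,0,0.05],[0.2,0,0,0,0.1],[0.2,0,0,0,0.15],[0.2,0,0,0,0.2],[0.2,0,0,0,0.2],[0.2,0,0,0,0.2],[0.2,0,0,0,0.2],[0.2,0,0,0,0.2]]]' >/dev/null; python3 st.py
```

```text
t 4.2 yaw deg 154.06 pos [532.1  27.3  66.8] Ftool [ 2.4  4.9 -3.6] Mtool [-1.083  0.328 -0.129] op 0.627
t 5.0 yaw deg 142.55 pos [532.4  27.7  66.8] Ftool [ 4.   8.7 -3.1] Mtool [-1.639  0.795  0.213] op 0.628
```

```bash
cat > st2.py <<'E'
from h import *
from scipy.spatial.transform import Rotation as Ro
A=[]
for i in range(5):
    c=env.read_camera('wrist'); s=env.state(); R=Ro.from_euler('xyz',s['tcp_rot']).as_matrix()
    A.append(np.r_[R.T@s['ft_force'],R.T@s['moment'],s['eef_pos'],np.degrees(s['tcp_rot'][2]),s['tau'][5]])
A=np.array(A); cv2.imwrite('pics/last.png',c['image'])
print('t',round(s['t'],2),'F M pos yaw tau6',A.mean(0).round(3).tolist()); print('sd',A.std(0).round(3)[:6],A[:,10].round(3))
E
python3 st2.py
```

```text
t 5.25 F M pos yaw tau6 [4.36, 8.453, -3.556, -1.659, 0.791, 0.172, 532.381, 27.675, 66.817, 142.551, -0.156]
sd [0.333 0.526 0.557 0.024 0.023 0.024] [-0.156 -0.156 -0.156 -0.156 -0.156]
```

View pics/last.png

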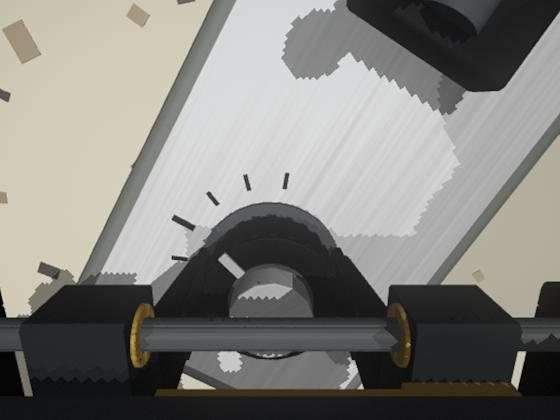

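The white mark on the ring stays put in the wrist view (231,265) while the scale has rotated, so the ring is turning with the gripper. At rest the friction sign is ambiguous, so I'll read torque while still creeping. I'm also recentring by the residual side force.

```bash
python3 -m pendant '[[[0.2,0.0002,0.0005,0,0.025],[0.2,0.0005,0.001,0,0.05],[0.2,0.0005,0.001,0,0.075],[0.2,0.0005,0.001,0,0.1],[0.2,0.0005,0.001,0,0.125],[0.2,0.0005,0.001,0,0.15],[0.2,0.0005,0.001,0,0.175],[0.2,0.0005,0.001,0,0.195]]]' >/dev/null; python3 st.py;python3 st2.py
```

```text
t 6.05 yaw deg 131.3 pos [532.7  28.1  66.8] Ftool [ 1.4  6.9 -3.8] Mtool [-1.407  0.29  -0.213] op 0.627
t 6.3 F M pos yaw tau6 [1.019, 6.396, -3.082, -1.302, 0.247, 0.092, 532.73, 28.124, 66.805, 131.294, -0.05]
sd [0.767 0.405 0.186 0.013 0.038 0.118] [-0.024  0.143 -0.088 -0.14  -0.139]
```

While moving, the rubbing torque reads −0.21; it relaxes at rest. 22.8° turned so far. Creeping at 0.08 rad per call.

```bash
python3 -m pendant '[[[0.2,0,0.0004,0,0.01],[0.2,0,0.0008,0,0.02],[0.2,0,0.0008,0,0.03],[0.2,0,0.0008,0,0.04],[0.2,0,0.0008,0,0.05],[0.2,0,0.0008,0,0.06],[0.2,0,0.0008,0,0.07],[0.2,0,0.0008,0,0.08]]]' >/dev/null; python3 st.py
```

```text
t 7.1 yaw deg 126.76 pos [532.9  28.3  66.8] Ftool [ 0.8  3.5 -4.4] Mtool [-0.78   0.04  -0.156] op 0.626
```

```bash
python3 -m pendant '[[[0.2,0,0.0003,0,0.01],[0.2,0,0.0005,0,0.02],[0.2,0,0.0005,0,0.03],[0.2,0,0.0005,0,0.04],[0.2,0,0.0005,0,0.05],[0.2,0,0.0005,0,0.06],[0.2,0,0.0005,0,0.07],[0.2,0,0.0005,0,0.08]]]' >/dev/null; python3 st.py
```

```text
t 7.9 yaw deg 122.18 pos [533.1  28.4  66.8] Ftool [ 0.5  1.3 -5.5] Mtool [-0.375 -0.092 -0.183] op 0.628
```

```bash
python3 -m pendant '[[[0.2,0,0,0,0.01],[0.2,0,0,0,0.02],[0.2,0,0,0,0.03],[0.2,0,0,0,0.04],[0.2,0,0,0,0.05],[0.2,0,0,0,0.06],[0.2,0,0,0,0.07],[0.2,0,0,0,0.08]]]' >/dev/null; python3 st.py
```

```text
t 8.7 yaw deg 117.6 pos [533.3  28.5  66.8] Ftool [-0.1  2.3 -5.6] Mtool [-0.599  0.057 -0.201] op 0.626
```

```bash
echo "import sys; sys.exit(int((R.T@s['moment'])[2]<-0.26))" >> st.py
python3 -m pendant '[[[0.2,0,0.0002,0,0.01],[0.2,0,0.0002,0,0.02],[0.2,0,0.0002,0,0.03],[0.2,0,0.0002,0,0.04],[0.2,0,0.0002,0,0.05],[0.2,0,0.0002,0,0.06],[0.2,0,0.0002,0,0.07],[0.2,0,0.0002,0,0.08]]]' >/dev/null; python3 st.py && python3 -m pendant '[[[0.2,0,0.0002,0,0.01],[0.2,0,0.0002,0,0.02],[0.2,0,0.0002,0,0.03],[0.2,0,0.0002,0,0.04],[0.2,0,0.0002,0,0.05],[0.2,0,0.0002,0,0.06],[0.2,0,0.0002,0,0.07],[0.2,0,0.0002,0,0.08]]]' >/dev/null && python3 st.py
```

```text
t 9.5 yaw deg 113.01 pos [533.5  28.6  66.8] Ftool [ 0.5  3.3 -4.8] Mtool [-0.631  0.121 -0.201] op 0.626
t 10.3 yaw deg 108.43 pos [533.7  28.7  66.8] Ftool [ 0.6  3.1 -4.7] Mtool [-0.649  0.067 -0.181] op 0.626
```

```bash
python3 -m pendant '[[[0.2,0,0.0003,0,0.01],[0.2,0,0.0003,0,0.02],[0.2,0,0.0003,0,0.03],[0.2,0,0.0003,0,0.04],[0.2,0,0.0003,0,0.05],[0.2,0,0.0003,0,0.06],[0.2,0,0.0003,0,0.07],[0.2,0,0.0003,0,0.08]]]' >/dev/null; python3 st.py && python3 -m pendant '[[[0.2,0,0.0002,0,0.01],[0.2,0,0.0002,0,0.02],[0.2,0,0.0002,0,0.03],[0.2,0,0.0002,0,0.04],[0.2,0,0.0002,0,0.05],[0.2,0,0.0002,0,0.06],[0.2,0,0.0002,0,0.07],[0.2,0,0.0002,0,0.08]]]' >/dev/null && python3 st.py
```

```text
t 11.1 yaw deg 103.85 pos [533.9  28.8  66.8] Ftool [ 0.7  2.2 -4.9] Mtool [-0.548  0.078 -0.166] op 0.627
t 11.9 yaw deg 99.27 pos [534.1  28.8  66.8] Ftool [-0.   2.3 -5.5] Mtool [-0.538  0.032 -0.203] op 0.626
```

```bash
python3 -m pendant '[[[0.2,0,0.0003,0,0.01],[0.2,0,0.0003,0,0.02],[0.2,0,0.0003,0,0.03],[0.2,0,0.0003,0,0.04],[0.2,0,0.0003,0,0.05],[0.2,0,0.0003,0,0.06],[0.2,0,0.0003,0,0.07],[0.2,0,0.0003,0,0.08]]]' >/dev/null; python3 st.py && python3 -m pendant '[[[0.2,0,0.0002,0,0.01],[0.2,0,0.0002,0,0.02],[0.2,0,0.0002,0,0.03],[0.2,0,0.0002,0,0.04],[0.2,0,0.0002,0,0.05],[0.2,0,0.0002,0,0.06],[0.2,0,0.0002,0,0.07],[0.2,0,0.0002,0,0.08]]]' >/dev/null && python3 st.py
```

```text
t 12.7 yaw deg 94.69 pos [534.4  28.8  66.8] Ftool [-0.1  2.1 -5.8] Mtool [-0.44   0.049 -0.191] op 0.628
t 13.5 yaw deg 90.12 pos [534.6  28.9  66.8] Ftool [ 1.2  2.9 -5.8] Mtool [-0.52   0.083 -0.251] op 0.627
```

```bash
python3 -m pendant '[[[0.2,0,0.0002,0,0.005],[0.2,0,0.0002,0,0.01],[0.2,0,0.0002,0,0.015],[0.2,0,0.0002,0,0.02],[0.2,0,0.0002,0,0.025],[0.2,0,0.0002,0,0.03],[0.2,0,0.0002,0,0.035],[0.2,0,0.0002,0,0.04]]]' >/dev/null; python3 st.py
```

```text
t 14.3 yaw deg 87.85 pos [534.8  28.8  66.8] Ftool [ 1.2  1.5 -5.1] Mtool [-0.523  0.112 -0.356] op 0.629
```

Seal met: the torque rises 0.105 N m over 0.04 rad, matching 2.5 N m/rad. One more 0.036 rad should bring it to about 0.25 above rubbing.

```bash
python3 -m pendant '[[[0.2,0,0,0,0.006],[0.2,0,0,0,0.012],[0.2,0,0,0,0.018],[0.2,0,0,0,0.024],[0.2,0,0,0,0.03],[0.2,0,0,0,0.033],[0.2,0,0,0,0.036],[0.2,0,0,0,0.038]]]' >/dev/null; python3 st.py; python3 st2.py
```

```text
t 15.1 yaw deg 85.69 pos [534.9  28.8  66.8] Ftool [ 0.7  1.7 -4.2] Mtool [-0.552  0.094 -0.462] op 0.622
t 15.35 F M pos yaw tau6 [0.725, 2.237, -5.081, -0.598, 0.102, -0.373, 534.854, 28.834, 66.799, 85.687, 0.398]
sd [0.647 0.392 0.454 0.029 0.018 0.036] [0.407 0.411 0.394 0.39  0.39 ]
```

About 0.27 N m above rubbing, or about 11 N on the seal. Hold briefly, release, and rise.

```bash
python3 -m pendant '[[[0.2,0,0,0,0],[0.2,0,0,0,0],[0.7,0,0,0,0],[0.8,0,0,0,0],[1,0,0,0,0],[1,0,0,0,0],[1,0,0,0,0],[1,0,0,0,0]]]'
python3 -m pendant '[[[1,0,0,-0.01,0],[1,0,0,-0.03,0],[1,0,0,-0.06,0],[1,0,0,-0.09,0],[1,0,0,-0.12,0],[1,0,0,-0.145,0],[1,0,0,-0.145,0],[1,0,0,-0.145,0]]]'
python3 st.py; python3 -c "
from h import *
shot('wrist','w3')"
```

```text
t: 16.15
eef_pos: [534.5, 29.1, 66.6]
tcp_rot: [-3.141, -0.0, 1.496]
ft_force: [-0.1, 0.1, -0.3]
opening: 0.993
t: 16.95
eef_pos: [534.4, 29.1, 212.3]
tcp_rot: [3.14, -0.0, 1.496]
ft_force: [-0.1, -0.7, -0.4]
opening: 0.999
t 16.95 yaw deg 85.7 pos [534.4  29.1 212.3] Ftool [-0.7 -0.1  0.4] Mtool [ 0.099 -0.115  0.047] op 0.999
```

View pics/w3.png

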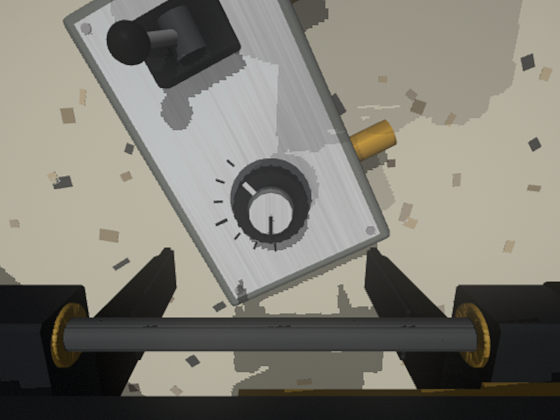

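The ring mark is now at (249,187). The dial pointer points straight down in the picture, which matches the 68° the tool turned, so the dial hasn't moved. Next I shut the fingers and go to the −x side of the lever, with tool y aligned to console +x.

```bash
python3 -m pendant '[[[0,0.015,-0.02,0,-0.06],[0,0.03,-0.04,0,-0.14],[0,0.05,-0.065,0,-0.22],[0,0.07,-0.09,0,-0.3],[0,0.085,-0.11,0,-0.38],[0,0.098,-0.124,0,-0.44],[0,0.098,-0.124,0,-0.4625],[0,0.098,-0.124,0,-0.4625]]]'
python3 -m pendant '[[[0,0,0,0.01,0],[0,0,0,0.03,0],[0,0,0,0.05,0],[0,0,0,0.07,0],[0,0,0,0.085,0],[0,0,0,0.092,0],[0,0,0,0.092,0],[0,0,0,0.092,0]]]'
python3 st.py; python3 -c "
from h import *
shot('wrist','w4')"
```

```text
t: 17.8
eef_pos: [418.3, 136.1, 211.2]
tcp_rot: [-3.141, -0.0, 1.959]
ft_force: [0.2, -0.2, 0.5]
opening: 0.382
t: 18.6
eef_pos: [418.5, 135.9, 119.7]
tcp_rot: [3.141, -0.0, 1.958]
ft_force: [-0.4, 0.1, -0.3]
opening: 0.006
t 18.6 yaw deg 112.16 pos [418.5 135.9 119.7] Ftool [ 0.3 -0.3  0.3] Mtool [ 0.058 -0.023 -0.011] op 0.006
```

View pics/w4.png

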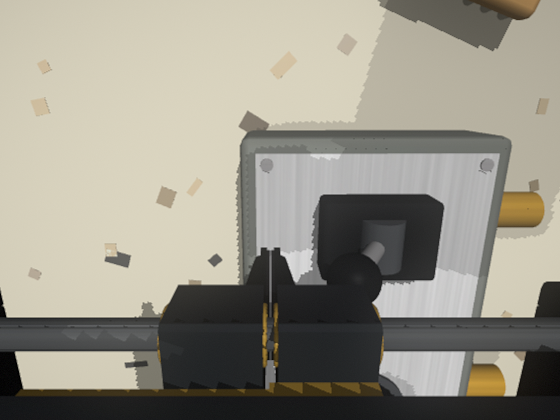

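Fingers are shut at (270,260) and the ball at (355,280) is ahead of them along +y, level with the fingers. Pushing.

```bash
python3 -m pendant '[[[0,0,0.006,0,0],[0,0,0.012,0,0],[0,0,0.018,0,0],[0,0,0.024,0,0],[0,0,0.03,0,0],[0,0,0.036,0,0],[0,0,0.042,0,0],[0,0,0.048,0,0]]]'; python3 st.py; python3 -m pendant '[[[0,0,0.005,0,0],[0,0,0.01,0,0],[0,0,0.014,0,0],[0,0,0.017,0,0],[0,0,0.018,0,0],[0,0,0.019,0,0],[0,0,0.02,0,0],[0,0,0.02,0,0]]]'; python3 st.py
```

```text
t: 19.45
eef_pos: [463.3, 154.5, 119.7]
tcp_rot: [3.141, -0.0, 1.958]
ft_force: [-1.4, -1.3, 2.0]
opening: 0.005
t 19.45 yaw deg 112.2 pos [463.3 154.5 119.7] Ftool [-0.7 -1.8 -2. ] Mtool [ 0.304  0.008 -0.008] op 0.005
t: 20.25
eef_pos: [481.2, 161.8, 119.6]
tcp_rot: [3.141, -0.0, 1.958]
ft_force: [-0.9, 0.3, -0.6]
opening: 0.004
t 20.25 yaw deg 112.2 pos [481.2 161.8 119.6] Ftool [ 0.6 -0.7  0.6] Mtool [ 0.215 -0.062  0.022] op 0.004
```

```bash
python3 -m pendant '[[[0,0,0.001,0,0],[0,0,0.002,0,0],[0,0,0.003,0,0],[0,0,0.003,0,0],[0,0,0.003,0,0],[0,0,0.003,0,0],[0,0,0.003,0,0],[0,0,0.003,0,0]]]'; python3 st.py; python3 st2.py
```

```text
t: 21.05
eef_pos: [484.1, 163.0, 119.7]
tcp_rot: [3.141, 0.0, 1.958]
ft_force: [-0.2, -0.3, -0.2]
opening: 0.002
t 21.05 yaw deg 112.2 pos [484.1 163.  119.7] Ftool [-0.2 -0.3  0.2] Mtool [ 0.07  -0.018 -0.032] op 0.002
t 21.3 F M pos yaw tau6 [0.01, -0.328, -0.044, 0.071, -0.034, -0.003, 484.052, 162.947, 119.697, 112.201, -0.0]
sd [0.489 0.311 0.876 0.032 0.037 0.008] [ 0. -0. -0.  0. -0.]
```

No contact force any more, so the lever has probably snapped over. Backing off, rising and checking.

```bash
python3 -m pendant '[[[0,0,-0.015,0,0],[0,0,-0.045,0,0],[0,0,-0.07,0,0],[0,0,-0.07,-0.03,0],[0,0,-0.07,-0.06,0],[0,0,-0.07,-0.1,0],[0,0,-0.07,-0.12,0],[0,0,-0.07,-0.12,0]]]'
python3 - <<'E'
from h import *
from scipy.spatial.transform import Rotation as Ro
s,c=shot('wrist','w5'); shot('top','top1'); shot('scene','sc1')
T=np.array(c['tool_from_camera']); z=c['range_z']; v,u=np.mgrid[:420,:560]
q=np.stack([(u-c['cx'])/c['fx']*z,(v-c['cy'])/c['fy']*z,z],-1)
W=(q@T[:3,:3].T+T[:3,3])@Ro.from_euler('xyz',s['tcp_rot']).as_matrix().T+s['eef_pos']
P=W[(z>0)&(v<300)]; d=P-[479.4,160.8,82.5]; 
m=(np.hypot(d[:,0],d[:,1])<50)&(P[:,2]>100); a=np.radians(22.2); X=d[m]@np.array([[np.cos(a),-np.sin(a),0],[np.sin(a),np.cos(a),0],[0,0,1]]).T@np.eye(3) if 0 else np.c_[d[m,0]*np.cos(a)+d[m,1]*np.sin(a),-d[m,0]*np.sin(a)+d[m,1]*np.cos(a),d[m,2]]
X=X[X[:,2]>36]
# sphere centre, radius fixed 13
from scipy.optimize import least_squares
r=least_squares(lambda p:np.linalg.norm(X-p,axis=1)-13,X.mean(0)-[0,0,8],loss='soft_l1'); print(len(X),'ball rel pivot',r.x.round(1),'angle from -28.2deg start',np.arctan2(r.x[0],r.x[2])+np.arctan2(26,48.5))
im=c['image']; t1=cv2.imread('pics/top1.png'); cv2.imwrite('pics/f.png',np.hstack([cv2.resize(im,(400,300)),cv2.resize(t1[60:330],(400,300))]))
print(np.abs(cv2.imread('pics/top1.png').astype(int)-cv2.imread('pics/top0.png'))[120:300,380:460].mean())
E
```

```text
t: 22.1
eef_pos: [420.1, 136.7, 242.2]
tcp_rot: [3.136, 0.001, 1.958]
ft_force: [-0.1, 0.4, -0.5]
opening: 0.004
1277 ball rel pivot [20.8  5.4 70.5] angle from -28.2deg start 0.7790269025938749
18.012199074074076
```

View pics/f.png

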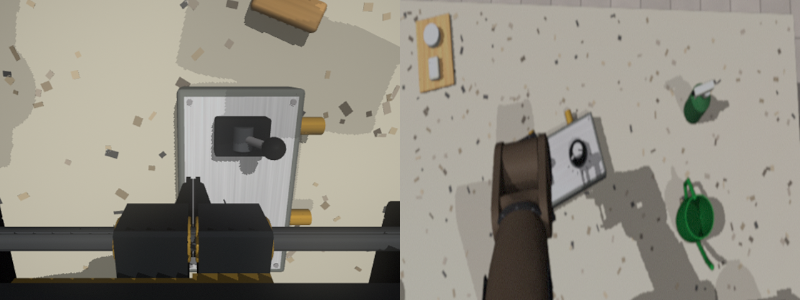

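The ball is now on the +x side of the block. The sphere fit took in finger pixels, so I'm refitting on the ball alone, around wrist pixel (382,207).

Run:
```python
from h import *
from scipy.spatial.transform import Rotation as Ro
from scipy.optimize import least_squares
s,c=pickle.load(open('pics/w5.pkl','rb'))
T=np.array(c['tool_from_camera']); z=c['range_z']; v,u=np.mgrid[:420,:560]
q=np.stack([(u-c['cx'])/c['fx']*z,(v-c['cy'])/c['fy']*z,z],-1)
W=(q@T[:3,:3].T+T[:3,3])@Ro.from_euler('xyz',s['tcp_rot']).as_matrix().T+s['eef_pos']
P=W[(np.hypot(u-382,v-207)<15)&(z>0)]; d=P-[479.4,160.8,82.5]; a=np.radians(22.2)
X=np.c_[d[:,0]*np.cos(a)+d[:,1]*np.sin(a),-d[:,0]*np.sin(a)+d[:,1]*np.cos(a),d[:,2]]; X=X[X[:,2]>40]
r=least_squares(lambda p:np.linalg.norm(X-p,axis=1)-13,X.mean(0)-[0,0,8],loss='soft_l1'); print(len(X),r.x.round(1),np.arctan2(r.x[0],r.x[2])+np.arctan2(26,48.5), env.state()['ft_force'])
```

```text
694 [25.   0.5 48.6] 0.9662288813667151 [0.54668184 0.27535478 0.01539035]
```

```bash
python3 -c "
from cell import env
print(env.job_done())"
```

```text
the job is handed in; nothing more can be done
None
```

I turned the outer ring clockwise about 68° until it came up snug, then pushed the toggle fully over, let go and backed away, and handed the job in at about 22 s. No verdict is reported.

- **Ring:** the last torque read while turning was about 0.46 N m, roughly 0.27 above rubbing, or about 11 N on the seal. I had no reading of the seal force once the gripper let go. By the rubbing figures it should have eased to about 7 N.
- **Dial:** after the ring was released, its pointer showed where the tool's turn predicts, so it looked unmoved. That was judged by eye to a few degrees.
- **Toggle:** the lever went over with about 2 N. A sphere fit to the ball put it 25 mm to +x of the pivot, about 0.97 rad. An earlier fit gave 0.78 rad because it took in finger pixels; I discarded it.
- **Bystanders:** the bottle, jug and brush looked in place in the last pictures, and the arm went nowhere near the bottle or jug. A crude image difference around the bottle and jug gave 18 grey levels. The arm's shadow had moved into that area and I did not look further. I measured no bystander positions.
- **Robot:** the wrist force was near zero and the arm was touching nothing at hand-in.

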